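# Load and rock-check wedge feet on stepped rests

## Task

Load the blue wedge feet from the packed row on to the stepped rests, each squarely between the lines of the one rest whose bar is as high as the step under the foot, thick end flat on the sheet and thin end on the bar, so that it stands level; they are packed tightly, so you may have to slide one endways out of the row to make finger room. Work from the tallest foot to the shortest, and once a foot is down and released, press down on it with closed fingertips, first on its thin end and then on its thick end, to make sure that it does not rock. When all the feet there are have been loaded and checked, press the white call button fully in, and leave the other things on the bench alone.

Things in the scene. Friction and masses are not known exactly. Their poses are not given: they have to be found in the camera images.
- foot_a_center (a point): Tallest blue cast wedge foot, 110 long, 50 wide, 56 high, upright flat sides, about 560 g; may be absent. x (lengthwise) points to its thin end, y across, z up. Thick end: x -55 to 0 from mid-length, flat underside. Thin end: 14 thick plate, x 0 to 55, underside 24 higher than the thick end's. This point: x=-12, mid-width, 28 above the underside, near the centre of mass.
- foot_a_thin (a point): Where to press the tallest foot's thin end: mid-width, x=43 from mid-length, on its level top (x 29 to 55), 38 above the thick end's underside; axes as the foot. On a flat surface the foot stands on its thick end but tips when pressed here.
- foot_a_thick (a point): Where to press the tallest foot's thick end: mid-width, x=-39 from mid-length, on its level top (x -55 to -22), 56 above its underside; axes as the foot. Between the level tops the top slopes evenly.
- rest_a_seat (a point): Fixed rest for the tallest foot: an aluminium bar 24 high, x 12 to 52, 90 long in y, fixed on a grey marking sheet flat on the table, 130 (x) by 100 (y). This point: middle of the sheet, at table height; x points to the bar, z up. The foot's thick end goes on the sheet between two dark lines (58 apart), mid-length over this point, x along this x, thin end on the bar.
- foot_b_center (a point): Middle blue cast wedge foot, 110 long, 50 wide, 49 high, upright flat sides, about 480 g; may be absent. x (lengthwise) points to its thin end, y across, z up. Thick end: x -55 to 0 from mid-length, flat underside. Thin end: 14 thick plate, x 0 to 55, underside 17 higher than the thick end's. This point: x=-12, mid-width, 24.5 above the underside, near the centre of mass.
- foot_b_thin (a point): Where to press the middle foot's thin end: mid-width, x=43 from mid-length, on its level top (x 29 to 55), 31 above the thick end's underside; axes as the foot. On a flat surface the foot stands on its thick end but tips when pressed here.
- foot_b_thick (a point): Where to press the middle foot's thick end: mid-width, x=-39 from mid-length, on its level top (x -55 to -22), 49 above its underside; axes as the foot. Between the level tops the top slopes evenly.
- rest_b_seat (a point): Fixed rest for the middle foot: an aluminium bar 17 high, x 12 to 52, 90 long in y, fixed on a grey marking sheet flat on the table, 130 (x) by 100 (y). This point: middle of the sheet, at table height; x points to the bar, z up. The foot's thick end goes on the sheet between two dark lines (58 apart), mid-length over this point, x along this x, thin end on the bar.
- foot_c_center (a point): Shortest blue cast wedge foot, 110 long, 50 wide, 42 high, upright flat sides, about 400 g; may be absent. x (lengthwise) points to its thin end, y across, z up. Thick end: x -55 to 0 from mid-length, flat underside. Thin end: 14 thick plate, x 0 to 55, underside 10 higher than the thick end's. This point: x=-12, mid-width, 21 above the underside, near the centre of mass.
- foot_c_thin (a point): Where to press the shortest foot's thin end: mid-width, x=43 from mid-length, on its level top (x 29 to 55), 24 above the thick end's underside; axes as the foot. On a flat surface the foot stands on its thick end but tips when pressed here.
- foot_c_thick (a point): Where to press the shortest foot's thick end: mid-width, x=-39 from mid-length, on its level top (x -55 to -22), 42 above its underside; axes as the foot. Between the level tops the top slopes evenly.
- rest_c_seat (a point): Fixed rest for the shortest foot: an aluminium bar 10 high, x 12 to 52, 90 long in y, fixed on a grey marking sheet flat on the table, 130 (x) by 100 (y). This point: middle of the sheet, at table height; x points to the bar, z up. The foot's thick end goes on the sheet between two dark lines (58 apart), mid-length over this point, x along this x, thin end on the bar.
- spacer_l_center (a point): Plain loose wooden spacer block, 110 (x) by 30 (y) by 30 high, about 120 g, at one end of the packed row; this point is its centre. Not to be loaded; it may be shifted.
- spacer_r_center (a point): Plain loose wooden spacer block, 110 (x) by 30 (y) by 30 high, about 120 g, at the other end of the packed row; this point is its centre. Not to be loaded; it may be shifted.
- call_top (a point): Middle of the top face of the white call button (32 across), which stands on a grey 70 by 70 by 30 box fixed to the table; pressed straight down.
- call (a joint): Travel of the call button in m: 0 released, 0.006 fully in (about 4 N); springs back.
- tape: Roll of yellow masking tape, 100 across, 24 high, lying flat (bystander, leave it alone); origin at its underside.
- sanding_block: Cork sanding block 110 by 60 by 30 (bystander, leave it alone); origin at its underside.
- sprayer: Closed spray bottle, 66 across, 190 high (bystander, leave it alone); origin at its underside.
- compound_jar: Jar of polish, 80 across, 80 high (bystander, leave it alone); origin at its underside.
- foam_pad: Yellow foam polishing pad, 132 across, 30 high (bystander, leave it alone); origin at its underside.
- brush: Brush lying on the table (bystander, leave it alone); origin at its underside.
- discs: Stack of sanding discs, 125 across, 20 high (bystander, leave it alone); origin at its underside.
There are look-alikes about, which are no part of the job. Leave any red or turquoise look-alike of the part that bears foot_c_center alone.

How it is judged:
By the outcome, as a careful person would: the job done as asked, in the order asked, and still so for the second after the job is handed in, with the robot touching nothing.
Of foot_a, foot_b, foot_c only 2 to 3 are there at a start; the rules pass over those that are not, and their reading is None.
At some moment in a run one of foot_a, foot_b, foot_c may be knocked a few centimetres aside while the robot is not near it.
It also fails if it takes over 210 s, if anything falls off the work surface, if the arm or the gripper's body presses on something with over 40 N, if the wrist force passes 120 N, or if a joint passes its speed limit or range.

## Robot

A 6-joint arm with a two-finger parallel gripper is mounted at the origin on the work surface. World frame = base frame: x ahead of the robot, y to its left, z up, the work surface at z = 0. Lengths are in mm, angles in rad, forces in N, time in s.
With the tool pointing down it reaches from about 325 to 750 mm from the base axis. Payload 7.6 kg.
Tool frame: the origin (TCP) lies between the finger pads; the fingertips stand 14 mm ahead of it and the grasp point (between the pads) lies 5 mm behind it; z points along the fingers, y is the line along which they close (so a half turn about z gives the same grasp; the last joint's range is limited). The gripper opens to 85 mm and grips with 20 to 120 N. Pads are 22 mm wide; open, the fingers measure 114 mm over their backs; the gripper's body (76 mm by 85 mm) begins 54 mm behind the grasp point. The pads swing forward as they close: fully open they stand 13 mm farther back than shut.
Start: joints at [-1.375, 0.052, 1.401, -0, 1.689, -0.07], TCP at [137.932, -506.576, 245.323] pointing down, gripper open.
Joint ranges: [-2.9, 2.9], [-0.91, 2.17], [0.12, 2.37], [-1.06, 4.2], [0.26, 2.73], [-2.93, 2.93]. Speed limits (rad/s): [2.57, 2.57, 3.01, 3.14, 3.14, 3.14].

## Interface

Orientations are given as a unit quaternion [x, y, z, w].
In Python, from plant import r, planner, optics gives the robot as it stands. The module is installed in compiled form; this text tells all that it offers. Calls block until the motion is done:
- r.goto(position, orientation): joint-space move of the TCP to a pose.
- r.servo_line(position, attitude=None, max_speed=150): straight line of the TCP; attitude=None keeps the orientation; max_speed is the mean speed in mm/s.
- r.set_joints(angles): joint-space move.
- r.move_gripper(opening): finger opening in mm; the grip force is fixed at half the most; returns when the fingers have stopped.
- r.pause(seconds).
- planner.ik(position, orientation): joint angles nearest the present ones, or None.
- r.state(): the state.
- optics.read_camera(name): name is "side" or "top" or "wrist"; returns a dict with "image" (480x640x3 uint8, red, green, blue), "fx", "fy", "cx", "cy" (pixels), "pose" (4x4, takes a point from camera to world coordinates); the wrist camera has in their place "hand_eye" (4x4, takes a point from camera to tool coordinates, whose origin is the TCP and whose axes are the flange's). Camera axes: x right, y up, looking along -z (the intrinsics and any distortion apply to the point x, -y, -z); pixel columns grow to the right and rows downward; lengths in mm; the calibration is good to about 2 mm. A picture is of the moment at which its call begins: read the wrist's pose just before it. There is no depth.
A pose or a line that the arm cannot do raises r.IKError and nothing moves.
- r.finish_job(): hands the job in; it is judged then, once.
The state is a dict: "t": time; "q": joint angles; "joint_vel": joint speeds; "effort": joint torques, N m; "tcp_pos": TCP position; "tcp_rot": TCP orientation; "force": force on the tool from outside, world axes, zero at the start; "torque": the same for the moment, N m; "width": finger opening in mm; "grip_force": force on a finger pad.
Only numpy, scipy, OpenCV 4.12 (cv2) and the standard library are available. Lean on these libraries where they do the work, as an engineer would, in place of code of your own. Each camera call takes 0.05 s, during which the arm holds its last target. There are 200 camera calls.

## Working session

There is one attempt and no reset: what is moved stays moved. The work goes in short steps, each a Python script; the robot and the scene stay as the last script left them, time stands still between calls to the robot, and variables do not carry over. Pictures are saved under pics/ and viewed, at most 14 in all, crops included, and the job is handed in when it is done.

```bash
mkdir -p pics; ls
python3 - <<'E'
from plant import r,planner,optics
import cv2,numpy as np
for n in("top","side"):
    c=optics.read_camera(n); cv2.imwrite(f"pics/{n}0.png",c["image"][:,:,::-1]); 
    print(n,{k:(np.round(v,3).tolist() if k!="image" else 0) for k,v in c.items()})
c=optics.read_camera("wrist");print({k:(np.round(v,3).tolist() if k!="image" else 0) for k,v in c.items()})
s=r.state();print(s)
E
```

```text
pics
top {'image': 0, 'fx': 474.013, 'fy': 474.013, 'cx': 327.005, 'cy': 238.27, 'pose': [[-0.012, 0.995, -0.104, 357.542], [-1.0, -0.013, -0.002, -34.374], [-0.004, 0.104, 0.995, 1393.986], [0.0, 0.0, 0.0, 1.0]]}
side {'image': 0, 'fx': 527.913, 'fy': 527.913, 'cx': 311.47, 'cy': 253.316, 'pose': [[-0.837, 0.38, -0.394, -81.099], [-0.547, -0.581, 0.603, 853.545], [0.0, 0.72, 0.694, 1096.64], [0.0, 0.0, 0.0, 1.0]]}
{'image': 0, 'fx': 368.304, 'fy': 368.304, 'cx': 319.66, 'cy': 247.271, 'hand_eye': [[-0.001, 0.96, 0.281, 71.269], [1.0, 0.001, -0.0, 0.127], [-0.001, 0.281, -0.96, -128.642], [0.0, 0.0, 0.0, 1.0]]}
{'t': 0.15, 'q': array([-1.37530583e+00,  5.27132169e-02,  1.40147786e+00, -1.76427047e-06,
        1.68858070e+00, -7.02796397e-02]), 'joint_vel': array([-0.00173559, -0.00232411, -0.00357996, -0.00114932,  0.00042275,
        0.00070455]), 'effort': array([ 7.21060533e-04, -3.81951463e+01, -3.60423982e+01, -1.24507537e-04,
        4.65124249e-03, -2.49388717e-05]), 'tcp_pos': array([ 137.88549638, -506.36165156,  244.66170687]), 'tcp_rot': array([ 9.91183606e-01,  1.32494196e-01, -3.77599891e-05, -5.88351342e-04]), 'force': array([-0.13413387, -0.32027032, -0.55276093]), 'torque': array([-0.0186618 ,  0.03789825,  0.00060662]), 'grip_force': 0.0, 'width': 85.23796563862115}
```

View pics/top0.png

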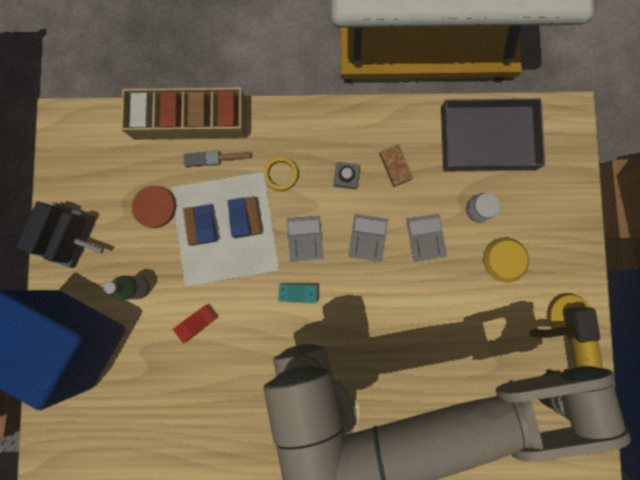

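View pics/side0.png

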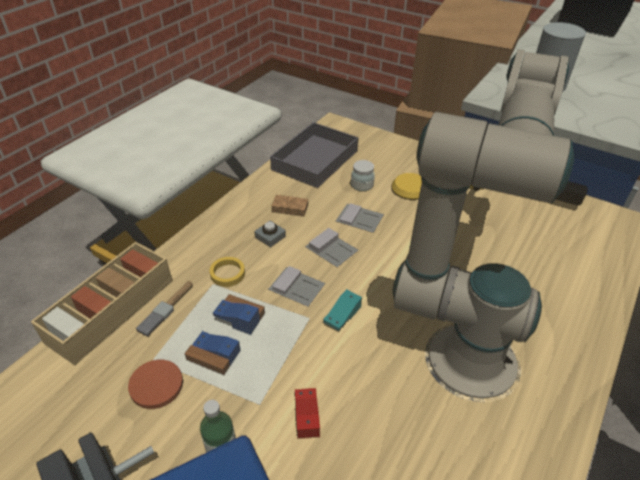

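Top view: row on the white sheet, with two blue feet at (203,225) and (238,217), brown spacers at (189,225) and (252,216), and a gap between the feet. Rests are at (305,238), (368,238) and (426,238). The button is at (347,175), and the look-alikes are turquoise (298,292) and red (195,323). Next I'll look closer with the wrist camera.

```bash
cat > h.py <<'E'
from plant import r,planner,optics
import cv2,numpy as np
from scipy.spatial.transform import Rotation as R
def quat(a): return [np.cos(a/2),np.sin(a/2),0,0]   # tool down, tool x at yaw a
def cam(n):
    s=r.state(); c=optics.read_camera(n)
    if n=="wrist":
        T=np.eye(4);T[:3,:3]=R.from_quat(s["tcp_rot"]).as_matrix();T[:3,3]=s["tcp_pos"]
        c["pose"]=T@c["hand_eye"]
    return c
def px2w(c,uv,z):
    uv=np.atleast_2d(np.asarray(uv,float)); z=np.broadcast_to(z,len(uv))
    d=np.c_[(uv[:,0]-c["cx"])/c["fx"],-(uv[:,1]-c["cy"])/c["fy"],-np.ones(len(uv))]@c["pose"][:3,:3].T
    o=c["pose"][:3,3]; return o+d*((z-o[2])/d[:,2])[:,None]
def w2px(c,p):
    q=(np.atleast_2d(p)-c["pose"][:3,3])@c["pose"][:3,:3]
    return np.c_[c["cx"]+c["fx"]*q[:,0]/-q[:,2], c["cy"]-c["fy"]*q[:,1]/-q[:,2]]
def save(c,name,crop=None,k=1):
    im=c["image"][:,:,::-1]
    if crop: x,y,w,h=crop; im=im[y:y+h,x:x+w]
    cv2.imwrite("pics/"+name,cv2.resize(im,None,fx=k,fy=k,interpolation=cv2.INTER_CUBIC))
E
python3 - <<'E'
from h import *
import pickle
c=cam("top"); 
for n,u in dict(row=(220,222),r1=(305,238),r2=(368,238),r3=(426,238),btn=(347,173)).items(): print(n,px2w(c,[u],20)[0].round())
for i,(x,y) in enumerate([(520,290),(480,-80)]):
    r.goto([x-20,y,260],quat(0.0)); c=cam("wrist"); save(c,f"w{i}.png"); pickle.dump(c,open(f"w{i}.pkl","wb"))
print(r.state()["t"])
E
```

```text
row [552. 281.  20.]
r1 [502.  33.  20.]
r2 [ 500. -151.   20.]
r3 [ 498. -320.   20.]
btn [694. -93.  20.]
4.7583
```

View pics/w0.png

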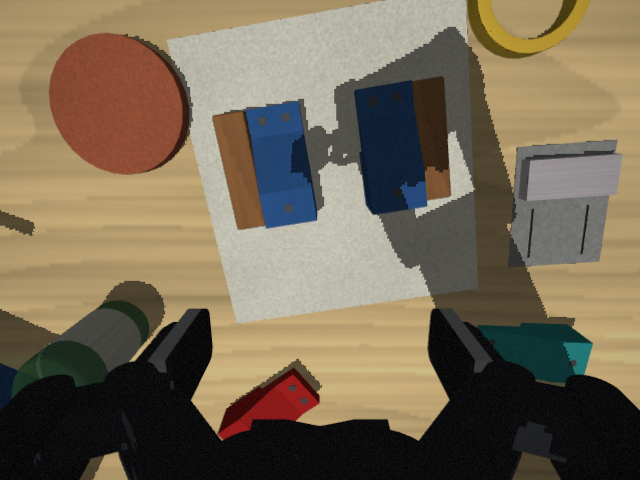

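View pics/w1.png

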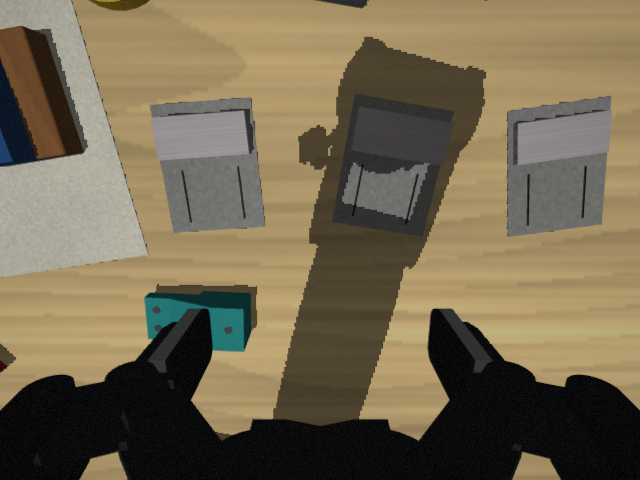

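Wrist view: exactly two feet are present, left (280,165) and right (390,150), each packed against its spacer; the third is absent. The rests are at (208,165), (392,165) and (560,165), with bars at the far side. Next I need heights from low two-view stereo.

Run:
```python
from h import *
import pickle
V={}
for n,x,y in [("f1",540,380),("f2",540,190),("r0",500,115),("r1",500,-60),("r2",500,-235),("r3",500,-400)]:
    r.goto([x,y,170],quat(0.0)); V[n]=cam("wrist")
pickle.dump(V,open("V.pkl","wb"))
def crop(n,p,h,k):
    u,v=np.round(w2px(V[n],[p])[0]).astype(int); im=np.pad(V[n]["image"][:,:,::-1],((h,h),(h,h),(0,0)))
    print(n,u-h,v-h,k); return cv2.resize(im[v:v+2*h,u:u+2*h],None,fx=k,fy=k,interpolation=cv2.INTER_CUBIC)
P=[(510,33,10),(510,-151,10),(510,-320,10)]
rows=[np.hstack([crop(f"r{i+d}",P[i],66,2) for i in range(3)]) for d in (0,1)]
cv2.imwrite("pics/rests.png",np.vstack(rows))
cv2.imwrite("pics/feet.png",np.hstack([crop(n,(550,281,30),132,1.5) for n in("f1","f2")]))
print(r.state()["t"])
```

```text
r0 357 153 2
r1 369 154 2
r2 362 154 2
r1 139 154 2
r2 150 154 2
r3 155 154 2
f1 318 94 1.5
f2 67 93 1.5
10.175
```

View pics/rests.png

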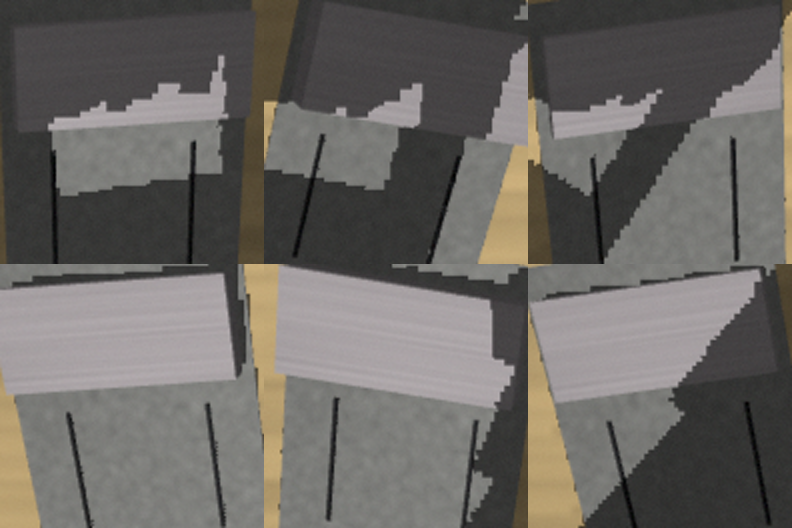

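View pics/feet.png

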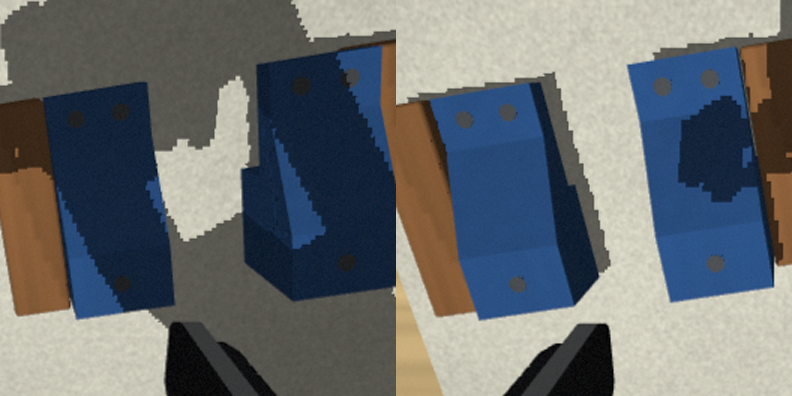

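Feet view: both have the thick end near the robot (one dot) and the thin end far (two dots). Rest bars are on the far side, their lines on the near side. Next I'll compute heights from the dots, and bar heights from the two silhouette corners and the known 90 mm width.

```bash
cat >> h.py <<'E'
def tri(c1,u1,c2,u2):
    o1,o2=c1["pose"][:3,3],c2["pose"][:3,3]; d1=px2w(c1,[u1],0)[0]-o1; d2=px2w(c2,[u2],0)[0]-o2
    s=np.linalg.lstsq(np.c_[d1,-d2],o2-o1,rcond=None)[0]; a=o1+s[0]*d1;b=o2+s[1]*d2
    return (a+b)/2,np.linalg.norm(a-b)
E
python3 - <<'E'
from h import *
import pickle
V=pickle.load(open("V.pkl","rb"))
A=lambda p:(318+p[0]/1.5,94+p[1]/1.5); B=lambda p:(67+(p[0]-396)/1.5,93+p[1]/1.5)
for n,pr in dict(L=[((76,119),(464,120)),((120,112),(507,113)),((121,284),(517,284))],Rt=[((301,86),(662,87)),((351,77),(710,79)),((347,262),(715,264))]).items():
    for a,b in pr:
        p,e=tri(V["f1"],A(a),V["f2"],B(b)); print(n,p.round(1),round(e,1))
out=[]
for n,off,cells in [("r0",(357,153),0),("r1",(369,154),1),("r2",(362,154),2),("r1",(139,154),3),("r2",(150,154),4),("r3",(155,154),5)]:
    im=V[n]["image"][off[1]:off[1]+132,off[0]:off[0]+132]
    f=cv2.GaussianBlur(im.astype(np.float32),(5,5),0)
    m=((f[...,0]/f[...,1]>1.0)&(f[...,2]/f[...,1]>1.0)).astype(np.uint8)*255
    m=cv2.morphologyEx(m,cv2.MORPH_OPEN,np.ones((5,5)))
    out.append(cv2.resize(np.hstack([m[...,None].repeat(3,2),cv2.convertScaleAbs(255*(im[:,:,::-1]/255.)**.5)]),None,fx=2,fy=2,interpolation=cv2.INTER_CUBIC)[:, :, :])
g=[cv2.resize(o,(396,198)) for o in out]
cv2.imwrite("pics/mask.png",np.vstack([np.hstack([g[i],g[i+3]]) for i in range(3)]))
E
```

```text
L [588.1 342.6  24.4] 0.0
L [591.4 321.2  24.2] 0.0
L [508.6 319.5  41.5] 0.6
Rt [604.  242.   38.4] 0.1
Rt [607.7 220.   38.6] 0.3
Rt [525.  218.4  56.8] 0.2
```

View pics/mask.png

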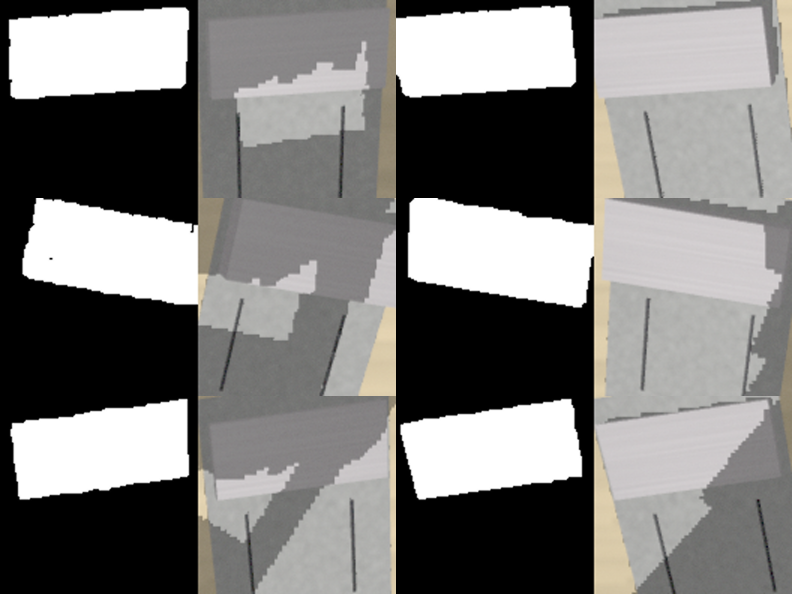

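Heights: the left foot is C (24/42) and the right foot is A (38/56), so B is absent. The bar masks are clean, so I'll solve the bar heights from them.

Run:
```python
from h import *
import pickle
V=pickle.load(open("V.pkl","rb"))
P=[(530,33,15),(530,-151,15),(530,-320,15)]
def quad(n,p):
    im=V[n]["image"]; f=cv2.GaussianBlur(im.astype(np.float32),(5,5),0)
    m=((f[...,0]/f[...,1]>1.0)&(f[...,2]/f[...,1]>1.0)).astype(np.uint8)
    m=cv2.morphologyEx(m,cv2.MORPH_OPEN,np.ones((5,5)))
    u,v=w2px(V[n],[p])[0].astype(int); k,l=cv2.connectedComponents(m)
    cs,_=cv2.findContours((l==l[v,u]).astype(np.uint8),cv2.RETR_EXTERNAL,cv2.CHAIN_APPROX_NONE); c=max(cs,key=cv2.contourArea)
    q=cv2.approxPolyN(c,4,ensure_convex=True)[0].astype(float) 
    q=q[np.argsort(q[:,0])]; L=q[:2][np.argsort(q[:2,1])]; Rr=q[2:][np.argsort(q[2:,1])]
    return L,Rr,(l==l[v,u]).sum()     # each far,near
for i in range(3):
    _,Rr,a=quad(f"r{i}",P[i]); L,_,b=quad(f"r{i+1}",P[i])
    print(i,a,b,L.round(),Rr.round())
    for h in (10,17,24):
        l=px2w(V[f"r{i+1}"],L,h); q=px2w(V[f"r{i}"],Rr,h)
        cen=(l.mean(0)+q.mean(0))/2; d=l.mean(0)-q.mean(0); yaw=np.arctan2(-d[0],d[1])
        x=np.array([np.cos(yaw),np.sin(yaw)])
        print(h,"len90?",np.linalg.norm(l-q,axis=1).round(1),"depth40?",np.linalg.norm(l[0]-l[1]).round(1),np.linalg.norm(q[0]-q[1]).round(1),"yaw",yaw.round(3),"seat",(cen[:2]-32*x).round(1))
```

```text
0 6367 6400 [[132. 165.]
 [144. 219.]] [[483. 156.]
 [480. 211.]]
10 len90? [94.2 93.5] depth40? 42.3 42.6 yaw 0.067 seat [503.   34.2]
17 len90? [87.7 87. ] depth40? 41.3 41.5 yaw 0.07 seat [503.9  33.9]
24 len90? [81.1 80.5] depth40? 40.3 40.5 yaw 0.073 seat [504.8  33.6]
1 6643 6817 [[158. 150.]
 [158. 209.]] [[517. 174.]
 [501. 226.]]
10 len90? [101.4  99.7] depth40? 45.6 41.6 yaw -0.158 seat [ 501.9 -153.1]
17 len90? [94.7 93. ] depth40? 44.4 40.6 yaw -0.165 seat [ 502.8 -152.6]
24 len90? [88.1 86.4] depth40? 43.3 39.6 yaw -0.174 seat [ 503.8 -152.1]
2 6016 5983 [[156. 171.]
 [169. 223.]] [[486. 154.]
 [487. 210.]]
10 len90? [88.  88.7] depth40? 41.3 43.5 yaw 0.131 seat [ 502.1 -323.7]
17 len90? [81.9 82.6] depth40? 40.3 42.5 yaw 0.137 seat [ 503.  -323.9]
24 len90? [75.8 76.4] depth40? 39.3 41.4 yaw 0.145 seat [ 504. -324.]
```

Bars: left rest ≈14–17 mm gives B, middle ≈21–24 mm gives A, right ≈8–10 mm gives C (ordered 7 mm apart, common bias about -2.5 mm). Before moving I'll refine the seats from the dark lines, then check the row is unchanged and pick A.

```bash
cat >> h.py <<'E'
def blue(c):
    h=cv2.cvtColor(c["image"],cv2.COLOR_RGB2HSV); return ((h[...,0]>100)&(h[...,0]<125)&(h[...,1]>120)).astype(np.uint8)
def fz(): return np.mean([r.state()["force"][2] for _ in range(3)])
E
python3 - <<'E'
from h import *
import pickle
V=pickle.load(open("V.pkl","rb"))
for nm,n,o,ls in [("A","r1",(369,154),[((58,135),(32,257)),((195,155),(167,262))]),("A","r2",(150,154),[((72,136),(65,255)),((211,158),(203,250))]),
  ("C","r2",(362,154),[((65,158),(73,262)),((205,138),(209,260))]),("C","r3",(155,154),[((81,158),(106,262)),((219,138),(241,258))])]:
    w=[px2w(V[n],[np.array(o)+np.array(p)/2 for p in l],0)[:,:2] for l in ls]
    y=np.mean([np.arctan2(*(l[0]-l[1])[::-1]) for l in w]); x=np.array([np.cos(y),np.sin(y)]);yy=np.array([-x[1],x[0]])
    print(nm,"yaw",y.round(3),"gap58?",((w[0].mean(0)-w[1].mean(0))@yy).round(1),"mid",((w[0].mean(0)+w[1].mean(0))/2).round(1),"near/far ends",[l.round(0).tolist() for l in w])
r.goto([540,190,170],quat(0.0)); c=cam("wrist"); a,b=blue(c),blue(V["f2"]); print("IoU",(a&b).sum()/(a|b).sum())
pickle.dump(c,open("chk.pkl","wb"))
E
```

```text
A yaw -0.145 gap58? 58.4 mid [ 476.7 -148.9] near/far ends [[[507.0, -124.0], [452.0, -116.0]], [[498.0, -181.0], [450.0, -175.0]]]
A yaw -0.145 gap58? 58.5 mid [ 477.9 -148.3] near/far ends [[[506.0, -123.0], [453.0, -115.0]], [[497.0, -180.0], [456.0, -175.0]]]
C yaw 0.137 gap58? 58.4 mid [ 475.8 -328.6] near/far ends [[[497.0, -296.0], [450.0, -303.0]], [[505.0, -354.0], [451.0, -362.0]]]
C yaw 0.137 gap58? 58.6 mid [ 476.1 -327.8] near/far ends [[[497.0, -295.0], [450.0, -302.0]], [[505.0, -353.0], [452.0, -361.0]]]
IoU 0.8518233870038043
```

Seats: the lines agree with the bars, A (503.8,-152.5) yaw -0.15 and C (502.1,-324.2) yaw 0.135. IoU dropped to 0.85, so I'll look at whether a foot moved.

Run:
```python
from h import *
import pickle
c=pickle.load(open("chk.pkl","rb")); save(c,"chk.png",(67,93,264,264),2)
```

```text
(no output)
```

View pics/chk.png

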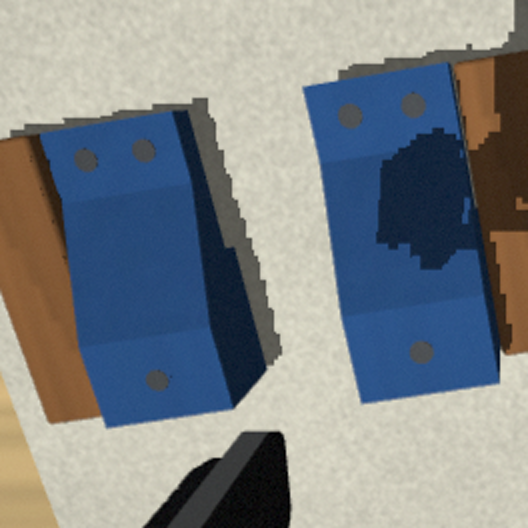

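All dots are shifted uniformly by ~2 px (arm settling), so nothing moved. The right blue foot at (410,240), beside its spacer, is the tall A. I'll pick it above the 30 mm spacer.

```bash
cat >> h.py <<'E'
def off(mid,yaw,d): return np.array([mid[0]+d*np.cos(yaw),mid[1]+d*np.sin(yaw)])
def lower(xy,z0,z1,dF,step=1.0,speed=25):
    """step down until the upward force has grown by dF"""
    b=fz(); z=z0
    while z>z1:
        z-=step; r.servo_line([*xy,z],max_speed=speed)
        f=fz()-b
        if f>dF: break
    return z,f
def pick(mid,yaw,ztcp):
    p=off(mid,yaw,-14); r.goto([*p,170],quat(yaw)); r.servo_line([*p,ztcp],max_speed=120)
    r.move_gripper(0); s=r.state(); print("grip",s["width"],s["grip_force"])
    r.servo_line([*p,ztcp+5],max_speed=30); r.servo_line([*p,180],max_speed=150); s=r.state(); print("lifted",s["width"],s["grip_force"],s["force"],s["tcp_pos"],s["t"])
E
python3 - <<'E'
from h import *
r.move_gripper(85)
pick((563.5,224.4),0.155,44)
E
```

```text
grip 48.95542600673165 65.18275514245033
lifted 48.85426123814647 64.12189319729805 [ 0.54875713  0.2713108  -6.89020045] [549.09902    222.0477063  178.48336041] 15.7917
```

```bash
cat >> h.py <<'E'
def place(seat,yaw,ztcp):
    p=off(seat,yaw,-14); r.goto([*p,180],quat(yaw)); r.servo_line([*p,ztcp+10],max_speed=100)
    print("contact",lower(p,ztcp+10,ztcp-4,8)); r.pause(0.2); r.move_gripper(85); r.pause(0.2)
    r.servo_line([*p,ztcp+60],max_speed=150); print(r.state()["t"])
E
python3 - <<'E'
from h import *
import pickle
place((503.8,-152.5),-0.152,44)
V={}
for n,y in (("a",-60),("b",-235)):
    r.goto([500,y,170],quat(0.0)); r.pause(.3); V[n]=cam("wrist")
pickle.dump(V,open("pa.pkl","wb"))
ims=[]
for n in V:
    u,v=np.round(w2px(V[n],[(503,-152,20)])[0]).astype(int); print(n,u-90,v-90)
    im=np.pad(V[n]["image"][:,:,::-1],((0,90),(0,0),(0,0)))[v-90:v+90,u-90:u+90]
    ims.append(cv2.convertScaleAbs(255*(cv2.resize(im,None,fx=2.2,fy=2.2,interpolation=cv2.INTER_CUBIC)/255.)**.6))
cv2.imwrite("pics/pa.png",np.hstack(ims)); print(r.state()["t"])
E
```

```text
contact (44.0, np.float64(8.805355672924755))
22.5083
a 347 140
b 124 141
24.4667
```

View pics/pa.png

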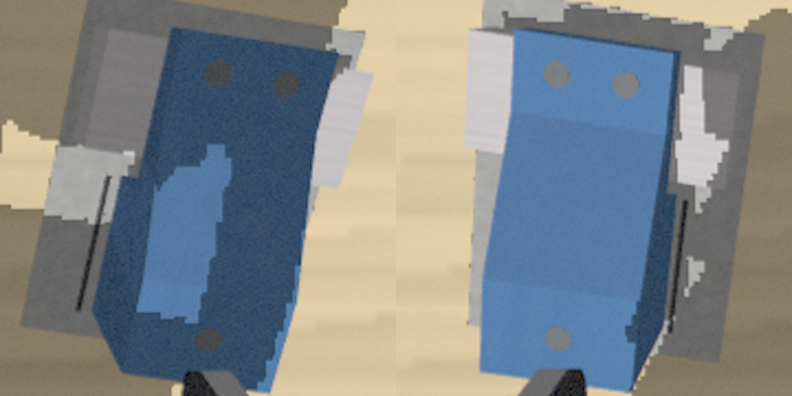

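Run:
```python
from h import *
import pickle
V=pickle.load(open("pa.pkl","rb"))
A=lambda p:(347+p[0]/2.2,140+p[1]/2.2); B=lambda p:(124+p[0]/2.2,141+p[1]/2.2)
P=[]
for a,b in [((218,73),(160,75)),((286,83),(229,85)),((207,338),(161,338))]:
    p,e=tri(V["a"],A(a),V["b"],B(b)); P.append(p); print(p.round(1),round(e,1))
t=(P[0]+P[1])/2; y=np.arctan2(*(t-P[2])[1::-1]); print(y,"mid",P[2][:2]+39*np.array([np.cos(y),np.sin(y)]), np.linalg.norm((t-P[2])[:2]))
l=px2w(V["a"],[A((108,178)),A((80,308))],0); q=px2w(V["b"],[B((289,202)),B((275,332))],0); print(l.round(1),q.round(1), np.arctan2(*(l[0]-l[1])[1::-1]),np.arctan2(*(q[0]-q[1])[1::-1]))
n=np.array([np.sin(.15),np.cos(.15)]); m=(l.mean(0)[:2]@n+q.mean(0)[:2]@n)/2; print("lateral centre line",m,"foot",((P[2]+t)/2)[:2]@n)
```

```text
[ 547.8 -148.5   38.3] 0.3
[ 544.7 -170.2   38.5] 0.2
[ 465.4 -146.9   56.2] 0.1
-0.15285958612576916 mid [ 503.9203702  -152.86914194] 81.84720240968858
[[ 505.9 -123.9    0. ]
 [ 453.7 -115.8    0. ]] [[ 496.7 -180.5    0. ]
 [ 443.3 -172.4    0. ]] -0.15341385416413014 -0.1516944225368304
lateral centre line -75.54140332410489 foot -75.85316791557455
```

A sits exactly on the seat: measured mid (503.9,-152.9), yaw -0.153, tops at 38.4 and 56.2, so it is level. Next comes the press check, then a fresh look at C.

```bash
cat >> h.py <<'E'
def press(mid,yaw,hthin):
    r.move_gripper(0)
    for d,h in ((43,hthin),(-39,hthin+18)):
        p=off(mid,yaw,d); z=h+14
        r.goto([*p,z+60],quat(yaw)); r.servo_line([*p,z+8],max_speed=100); r.pause(.2)
        print("press",lower(p,z+8,z-6,12,step=.7),"at",z, r.state()["tcp_pos"].round(1)); r.pause(.4)
        r.servo_line([*p,z+60],max_speed=120)
    print(r.state()["t"])
E
python3 - <<'E'
from h import *
import pickle
press((503.9,-152.8),-0.153,38)
r.move_gripper(85)
V={}
for n,y in (("f1",380),("f2",190)):
    r.goto([540,y,170],quat(0.0)); r.pause(.3); V[n]=cam("wrist")
pickle.dump(V,open("fc.pkl","wb"))
ims=[]
for n in V:
    u,v=np.round(w2px(V[n],[(547,325,20)])[0]).astype(int); print(n,u-90,v-90)
    im=np.pad(V[n]["image"][:,:,::-1],((0,90),(90,90),(0,0)))[v-90:v+90,u:u+180]
    ims.append(cv2.convertScaleAbs(255*(cv2.resize(im,None,fx=2.2,fy=2.2,interpolation=cv2.INTER_CUBIC)/255.)**.6))
cv2.imwrite("pics/fc.png",np.hstack(ims)); print(r.state()["t"])
E
```

```text
press (50.19999999999996, np.float64(14.751772521432272)) at 52 [ 546.5 -159.4   52. ]
press (68.19999999999996, np.float64(15.324958987156156)) at 70 [ 465.5 -146.9   70. ]
37.0333
f1 300 136
f2 56 136
41.225
```

View pics/fc.png

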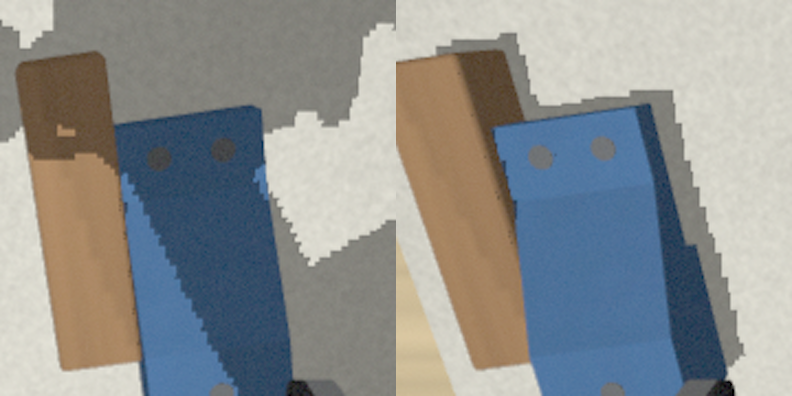

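C was knocked about 2–3 cm endways, and the dots are now at (158,159), (223,149) and (224,392) in the crop. I'll re-measure and pick.

```bash
cat > loc.py <<'E'
from h import *
def loc(ca,oa,A,cb,ob,B,k):
    P=[]
    for a,b in zip(A,B):
        p,e=tri(ca,np.array(oa)+np.array(a)/k,cb,np.array(ob)+np.array(b)/k); P.append(p); print(p.round(1),round(e,1))
    t=(P[0]+P[1])/2; y=np.arctan2(*(t-P[2])[1::-1]); m=off(P[2],y,39)
    print("yaw",y,"mid",m,"82?",np.linalg.norm((t-P[2])[:2])); return m,y
E
python3 - <<'E'
from loc import *
import pickle
V=pickle.load(open("fc.pkl","rb"))
m,y=loc(V["f1"],(300,136),[(158,159),(223,149),(224,392)],V["f2"],(56,136),[(144,156),(206,149),(217,391)],2.2)
n=cam("wrist"); a,b=blue(n),blue(V["f2"]); print("IoU",(a&b).sum()/(a|b).sum())
E
```

```text
[562.  339.9  23.9] 0.7
[565.  318.   24.7] 0.3
[483.4 316.6  43.1] 0.2
yaw 0.15277904772988268 mid [521.94752063 322.55044754] 82? 81.06775152691601
IoU 0.7234260715018115
```

Run:
```python
from h import *
import pickle
V=pickle.load(open("fc.pkl","rb")); o=V["f2"]; n=cam("wrist")
print(np.abs(n["pose"]-o["pose"]).max(), np.abs(n["image"].astype(int)-o["image"]).mean())
for c in(o,n):
    k,l,s,ce=cv2.connectedComponentsWithStats(cv2.morphologyEx(blue(c),cv2.MORPH_CLOSE,np.ones((7,7)))); i=[j for j in range(1,k) if s[j,4]>300]; print(s[i].tolist(),ce[i].round(1).tolist())
cv2.imwrite("pics/d.png",np.hstack([c["image"][100:400,50:330,::-1] for c in (o,n)]))
```

```text
0.4481936511140532 2.5971712239583336
[[100, 183, 110, 153, 10662], [426, 350, 116, 130, 3335], [0, 377, 92, 103, 3015], [535, 380, 105, 100, 2912], [118, 392, 88, 88, 1738], [86, 402, 34, 40, 360], [236, 421, 49, 43, 471], [333, 422, 78, 30, 665], [178, 427, 56, 53, 702], [394, 441, 55, 39, 911]] [[151.1, 259.2], [476.9, 416.4], [41.4, 441.8], [599.5, 428.4], [156.8, 434.5], [102.9, 427.5], [262.9, 439.0], [364.8, 435.8], [207.8, 459.5], [425.0, 464.9]]
[[99, 183, 110, 159, 10899], [430, 317, 36, 48, 326], [0, 378, 182, 102, 4629], [508, 380, 29, 40, 364], [538, 388, 102, 92, 2890], [186, 421, 112, 59, 1306], [293, 421, 106, 59, 972], [405, 431, 56, 49, 696], [476, 440, 40, 40, 342]] [[151.5, 260.8], [447.7, 342.4], [77.4, 441.8], [521.2, 398.8], [593.9, 441.7], [247.1, 453.6], [339.3, 441.1], [431.1, 458.6], [499.7, 459.6]]
```

View pics/d.png

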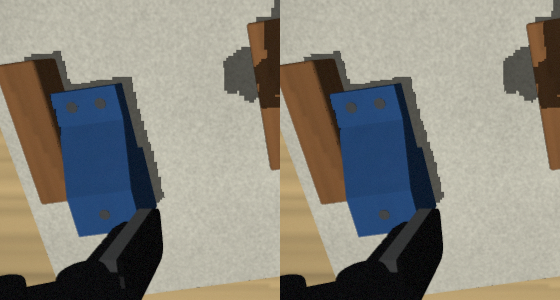

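The foot is unmoved; the mask change came from the dark gripper. I'll pick C at x=-25 for more pad contact, then place it on the low rest.

```bash
sed -i 's/def pick(mid,yaw,ztcp)/def pick(mid,yaw,ztcp,g=-14)/; s/def place(seat,yaw,ztcp)/def place(seat,yaw,ztcp,g=-14)/; s/,yaw,-14)/,yaw,g)/' h.py
python3 - <<'E'
from h import *
pick((521.9,322.6),0.153,43,-25)
E
```

```text
grip 48.34565610612876 63.38563084602356
lifted 48.00620653468484 62.59136974811554 [-1.44801356e-01  2.21232680e-03 -4.46011047e+00] [496.68747951 318.47648005 178.48144494] 44.9167
```

Run:
```python
from h import *
import pickle
place((502.1,-324.2),0.135,43,-25)
V={}
for n,y in (("a",-235),("b",-400)):
    r.goto([480,y,170],quat(0.0)); r.pause(.3); V[n]=cam("wrist")
pickle.dump(V,open("pc.pkl","wb"))
ims=[]
for n in V:
    u,v=np.round(w2px(V[n],[(503,-324,20)])[0]).astype(int); print(n,u-90,v-90)
    im=np.pad(V[n]["image"][:,:,::-1],((0,90),(0,0),(0,0)))[v-90:v+90,u-90:u+90]
    ims.append(cv2.convertScaleAbs(255*(cv2.resize(im,None,fx=2.2,fy=2.2,interpolation=cv2.INTER_CUBIC)/255.)**.6))
cv2.imwrite("pics/pc.png",np.hstack(ims)); print(r.state()["t"])
```

```text
contact (43.0, np.float64(10.60083852852577))
52.55
a 346 115
b 131 116
54.4833
```

View pics/pc.png

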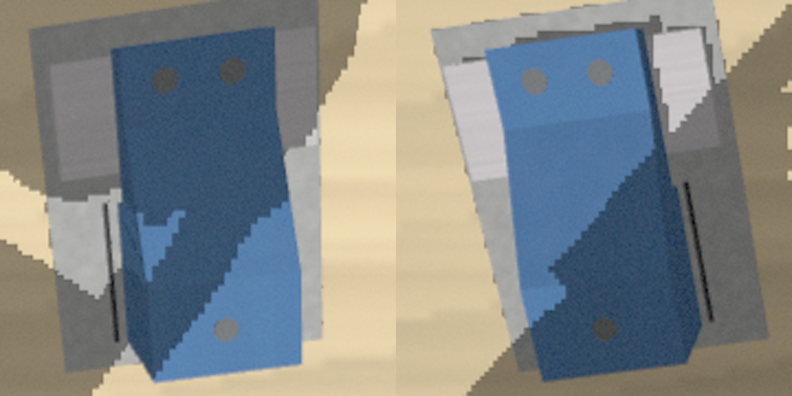

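Run:
```python
from loc import *
import pickle
V=pickle.load(open("pc.pkl","rb")); oa,ob=(346,115),(131,116)
m,y=loc(V["a"],oa,[(165,80),(232,70),(226,329)],V["b"],ob,[(139,81),(204,72),(208,328)],2.2)
f=lambda c,o,P:px2w(c,[np.array(o)+np.array(p)/2.2 for p in P],0)
l=f(V["a"],oa,[(106,205),(117,340)]); q=f(V["b"],ob,[(290,183),(316,320)])
n=np.array([-np.sin(y),np.cos(y)]); print("line yaws",[np.arctan2(*(a[0]-a[1])[1::-1]).round(3) for a in(l,q)],"gap",(l.mean(0)-q.mean(0))[:2]@n,"foot-centre lateral",m@n-(l.mean(0)+q.mean(0))[:2]@n/2)
c=cam("top"); a,b=w2px(c,[(558,-316,20)])[0],0
T=cam("top"); print("A in top view at expected px:",blue(T)[tuple(w2px(T,[(480,-149,56)])[0][::-1].round().astype(int))])
```

```text
[ 542.3 -308.6   24. ] 0.2
[ 545.3 -330.2   24. ] 0.0
[ 462.7 -330.1   42.3] 0.3
yaw 0.13115928774185856 mid [ 501.40100358 -324.99043444] 82? 81.7829461894845
line yaws [np.float64(0.135), np.float64(0.145)] gap 57.49611938018496 foot-centre lateral -0.006592393354651449
A in top view at expected px: 1
```

C is centred (lateral error 0, yaw 0.131 vs 0.135) and level (24.0/42.3). Press check next, then I'll locate the button.

Run:
```python
from h import *
import pickle
press((501.4,-325),0.133,24)
V={};B={}
for n,y in (("a",-10),("b",-180)):
    r.goto([620,y,200],quat(0.0)); r.pause(.3); c=V[n]=cam("wrist")
    u,v=w2px(c,[(694,-93,40)])[0].astype(int); g=c["image"].astype(int)
    m=((g.min(2)>150)&(g.max(2)-g.min(2)<30)).astype(np.uint8)
    k,l,s,ce=cv2.connectedComponentsWithStats(m); o=[(s[j].tolist(),ce[j].round(1).tolist()) for j in range(1,k) if s[j,4]>80 and np.hypot(*(ce[j]-(u,v)))<70]
    print(n,(u,v),o); B[n]=(u,v)
cv2.imwrite("pics/btn.png",np.hstack([cv2.resize(V[n]["image"][max(0,B[n][1]-60):B[n][1]+60,B[n][0]-60:B[n][0]+60,::-1],(390,390),interpolation=cv2.INTER_CUBIC) for n in V]))
pickle.dump(V,open("b.pkl","wb")); print(r.state()["t"])
```

```text
press (36.19999999999996, np.float64(12.454530130827457)) at 38 [ 544.2 -319.4   38.1]
press (54.19999999999996, np.float64(13.046217273241135)) at 56 [ 462.9 -330.3   56. ]
67.2167
a (np.int64(428), np.int64(135)) []
b (np.int64(204), np.int64(135)) [([178, 125, 41, 43, 1351], [197.8, 145.8])]
70.0083
```

View pics/btn.png

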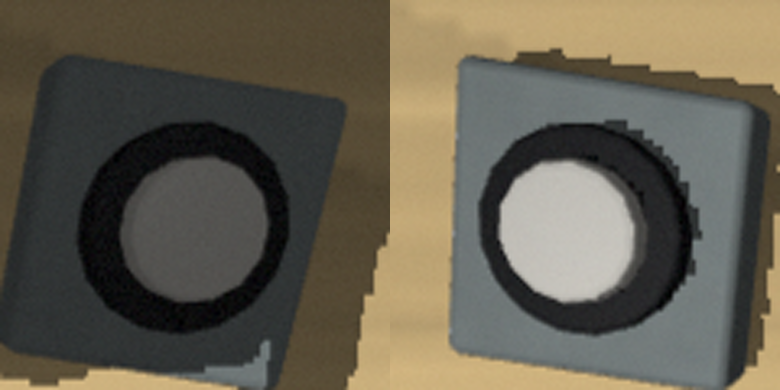

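The button's top face centre is at crop (198,229) in the left view and (176,230) in the right. I'll triangulate and press.

Run:
```python
from h import *
import pickle
V=pickle.load(open("b.pkl","rb"))
p,e=tri(V["a"],(428.9,145.5),V["b"],(198.2,145.8)); print(p,e,px2w(V["b"],[(198.2-22,145.8),(198.2+22,145.8)],p[2])[:,1])
assert 32<p[2]<65 and np.hypot(*p[:2])<745
z=p[2]+14; r.goto([*p[:2],z+50],quat(0.0)); r.servo_line([*p[:2],z+5],max_speed=80); r.pause(.2); b=fz()
z+=5
while z>p[2]-2:
    z-=1; r.servo_line([*p[:2],z],max_speed=25); f=fz()-b; print(round(r.state()["tcp_pos"][2]-14-p[2],1),round(f,1),end="; ")
    if f>15: break
r.pause(.4); r.servo_line([*p[:2],p[2]+90],max_speed=100)
r.goto([420,60,280],quat(0.0)); r.pause(.3)
T=cam("top"); save(T,"end.png",(240,130,240,160),3); print(r.state()["t"])
```

```text
[686.89173489 -90.58743429  50.52750896] 0.2815227596803814 [ -74.56720007 -106.61008798]
4.0 0.5; 2.8 -0.1; 1.8 -0.2; 1.2 1.3; 0.2 2.5; -0.9 2.3; -1.9 2.1; -2.9 3.1; -3.9 4.1; -4.5 5.6; -4.6 10.2; -4.6 13.8; -4.7 18.3; 77.8
```

View pics/end.png

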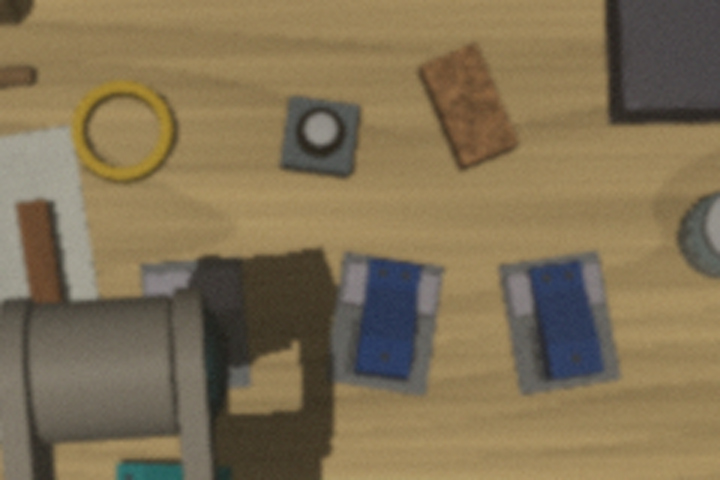

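The button bottomed out against its hard stop at 18 N. Both feet are still seated on their rests, at (388,320) and (566,320) in the final view, and the arm is clear.

```bash
python3 -c "
from h import *
print(r.finish_job())"
```

```text
the job is handed in; nothing more can be done
None
```

Both feet that were there, A (tallest) and C (shortest), were loaded on their matching rests in that order, press-checked thin end then thick end without rocking, the call button was pressed fully in, and the job was handed in.

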